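# Pack up the forensic instrument case

## Robot

A 6-joint arm with a two-finger parallel gripper is mounted at the origin on the work surface. World frame = base frame: x ahead of the robot, y to its left, z up, the work surface at z = 0. Lengths are in m, angles in rad, forces in N, time in s.
With the tool pointing down it reaches from about 0.35 to 0.85 m from the base axis. Payload 8.1 kg.
Tool frame: the origin (TCP) lies midway between the tips of the shut fingers; the grasp point (between the pads) lies 19 mm behind it; z points along the fingers, y is the line along which they close (so a half turn about z gives the same grasp; the last joint's range is limited). The gripper opens to 93 mm and grips with 3 to 60 N. Pads are 15 mm wide; open, the fingers measure 128 mm over their backs; the gripper's body (75 mm by 188 mm) begins 65 mm behind the grasp point.
Start: joints at [-1.391, 0.13, 1.488, -0, 1.523, -0.085], TCP at [0.157, -0.579, 0.219] pointing down, gripper open.
Joint ranges: [-2.96, 2.96], [-0.89, 2.26], [0.02, 2.5], [-1.34, 4.48], [0, 2.73], [-2.66, 2.66]. Speed limits (rad/s): [2.39, 2.39, 2.79, 3.14, 3.14, 3.14].

## Interface

Orientations are given as a rotation vector (axis times angle).
In Python, from plant import robot, cams gives the robot as it stands. The module is installed in compiled form; this text tells all that it offers.
- The arm moves only by the tool play_rows, never from a script. Its arguments are lists of equal length, an entry for each row: "slide": the shift along the tool's x, y, z scaled (see below), a list of three; "twist": the turn, a rotation vector about the tool's x, y, z scaled (see below), a list of three. A call has exactly 8 rows; each row shifts and turns the commanded pose from where the row before left it, along the tool's axes as they then stand; what a row does not reach is not made up. The controller multiplies each number of a shift by 25 cm and each number of a turn by 60 degrees. A row lasts 1/10 s, in which the tool goes at most 50 mm and 8.59 degrees, less where a joint would pass 70% of its speed; a pose out of reach is approached as far as the arm can. A call with a number of a shift or a turn outside -1 to 1 is refused whole. A call with a gripper value outside its range is refused whole. "fingers" is the closure, from -1 (fully open) to 1 (shut), set as the call begins (left out, the last holds). The fingers move at their own pace and stop on an object; "force" is the grip in N (left out, the last holds). Time passes only in rows, so rows that do not move let the fingers close, or fill a call up. It gives the time, the measured TCP pose, the force, the opening and the grip force at its end, in the units of the state.
- robot.read_state(): the state, without advancing time (a new reading comes with each control period).
- cams.read_camera(name): name is "scene" or "top"; returns (picture, depth): 400x640x3 uint8, red, green, blue; 400x640 float32, m along the optical axis (not along the pixel's ray), 0 where there is no reading.
- cams.get_calibration(name): a dict with "fx", "fy", "cx", "cy" (pixels), "k1" (the pictures are not rectified: a ray, as slopes to the right and down, at radius r is drawn at 1 + k1 r^2 times it, then the intrinsics apply), "world_from_camera" (4x4, takes a point from camera to world coordinates). Camera axes: x right, y down, z forward; pixel columns grow to the right and rows downward; lengths in m; the calibration is good to about 2 mm. A picture is of the moment at which its call begins. get_calibration takes no time and is no camera call.
- robot.close_job(): hands the job in; it is judged then, once.
The state is a dict: "t": time; "q": joint angles; "dq": joint speeds; "joint_torque": joint torques, N m; "tool_pos": TCP position; "orientation": TCP orientation; "force": force on the tool from outside, world axes, zero at the start; "wrist_torque": the same for the moment, N m; "opening": finger opening in m; "gripper_force": force on a finger pad.
Only numpy, scipy, OpenCV 4.12 (cv2) and the standard library are available. Lean on these libraries where they do the work, as an engineer would, in place of code of your own. Each camera call takes 0.05 s, during which the arm holds its last target. There are 200 camera calls.

## Task

Close up the instrument case on the lab bench by pushing with the fingers only: first fold the upright blue flap down flat over the swab tubes, and only then swing the open aluminium lid fully shut over it. Never take the flap or the lid between the fingers, and leave the torch, the jar and the bottle standing where they are. Finish clear of everything.

Things in the scene. Friction and masses are not known exactly. Their poses are not given: they have to be found in the camera images.
- case: Open aluminium instrument case, 200 mm along its x, 160 mm along its y, 60 mm high, walls 7 mm, fixed to the bench. Origin: centre of its underside; its z points up. The lid is hinged along its +y top edge, the flap just inside its -y wall. The case sits anywhere on the bench, turned up to 0.45 rad either way. Inside, dark foam and fixed tools reach 50 mm high at most. A closed gripper fits into it from above.
- lid (a joint): Lid angle in rad: 0 = shut flat on the rim, about 1.57 = standing upright, up to 1.85 = leaning outward; starts between 1.5 and 1.8. Aluminium plate with black edging, 200 x 160 mm and 12 mm thick, 0.25 kg. Its hinge is stiff (0.3 N m of friction, a little more than the weight's torque): the lid stays where it is left and needs about 2 N near its free edge to swing when upright, less as it comes down. Shut, its top is 72.5 mm above the bench.
- lid_hinge (a point): Middle of the lid's hinge line, 60.5 mm above the bench at y = +80 mm of the case. Its axes turn with the lid: x along the hinge (the case's x), -y from the hinge to the free edge, z out of the lid's outer face (up when shut, outward, away from the case, when the lid stands open). The underside of the lid lies at z = 0, the outer face at z = 12 mm.
- lid_mid (a point): Centre of the lid plate: 80 mm from the hinge line, halfway through its thickness; axes as lid_hinge.
- lid_edge (a point): Middle of the lid's free edge on the outer face: 160 mm from the hinge line, 12 mm above the underside; axes as lid_hinge.
- flap (a joint): Flap angle in rad: 0 = folded down flat inside the case, about 1.57 = upright, at most 1.7; starts between 1.3 and 1.65. Blue plastic plate with two white strips, 180 x 100 mm and 6 mm thick, 0.07 kg. Its hinge is stiff (0.06 N m of friction): it stays where it is left and needs about 1 N near its free edge. It has a firm stop at 0, where its top is 51.5 mm above the bench, 8.5 mm below the case's rim. The lid would jam on it if the flap still stood up.
- flap_hinge (a point): Middle of the flap's hinge line, 45.5 mm above the bench at y = -68 mm of the case. Its axes turn with the flap: x along the hinge (the case's x), +y from the hinge to the free edge, z out of the face that is on top when folded down (and faces outward, away from the case, when upright). The underside lies at z = 0, that face at z = 6 mm.
- flap_mid (a point): Centre of the flap plate: 50 mm from the hinge line, halfway through its thickness; axes as flap_hinge.
- flap_edge (a point): Middle of the flap's free edge, on the face that is on top when folded down: 100 mm from the hinge line; axes as flap_hinge.
- torch: Black torch standing on its wide head, 38 mm wide, 98 mm high, loose. Origin: centre of its underside, z up. The torch, jar and bottle stand by the case, in any order: one beyond its +x end, one outside its -y (flap) side, one outside its +y (lid) side.
- jar: Amber jar with red cap, 52 mm wide, 60 mm high, loose. Origin: centre of its underside, z up.
- bottle: White bottle with blue cap, 44 mm wide, 100 mm high, loose. Origin: centre of its underside, z up.
Not all that is in view belongs to the job. There is more than one size of the jar; the job needs the largest.

How it is judged:
By the outcome, as a careful person would: the job done as asked, in the order asked, and still so for the second after the job is handed in, with the robot touching nothing.
It also fails if it takes over 58 s, if anything falls off the work surface, if the arm or the gripper's body presses on something with over 40 N, if the wrist force passes 120 N, or if a joint passes its speed limit or range.

## Working session

There is one attempt and no reset: what is moved stays moved. The work goes in short steps, Python scripts to look and compute and a tool call to move; the robot and the scene stay as the last step left them, time stands still between calls to the robot, and variables do not carry over. Pictures are saved under pics/ and viewed, at most 10 in all, crops included, and the job is handed in when it is done.

Besides the shell and the picture viewer there is one more tool, called by a JSON object that holds its "op" and its "data". play_rows: Moves the arm, as the interface text tells. Shifts and turns lie within -1 to 1; 1 stands for 25 cm of shift or 60 degrees of turn. Its arguments: {"type":"object","properties":{"slide":{"type":"array"},"twist":{"type":"array"},"fingers":{"type":"number"},"force":{"type":"number"}},"required":["slide","twist"]}

```bash
mkdir -p pics
cat > h.py <<'E'
import numpy as np, cv2
from plant import robot, cams
from scipy.spatial.transform import Rotation as R
def shot(n):
    im,d=cams.read_camera(n); c=cams.get_calibration(n)
    v,u=np.mgrid[0:400,0:640].astype(float)
    xd=(u-c['cx'])/c['fx']; yd=(v-c['cy'])/c['fy']; x,y=xd.copy(),yd.copy()
    for _ in range(10):
        s=1+c['k1']*(x*x+y*y); x,y=xd/s,yd/s
    P=np.stack([x*d,y*d,d,np.ones_like(d)],-1)@np.array(c['world_from_camera']).T
    return im,d,P[...,:3]
E
python3 - <<'E'
from h import *
for n in('scene','top'):
    im,d,P=shot(n); cv2.imwrite(f'pics/{n}0.png',im[...,::-1]); np.savez(f'{n}0.npz',im=im,d=d,P=P)
    print(n,cams.get_calibration(n))
print(robot.read_state())
E
```

```text
scene {'fx': 474.27720517455884, 'fy': 474.27720517455884, 'cx': 322.18188151090203, 'cy': 201.84380195056832, 'k1': -0.08295115637534563, 'world_from_camera': array([[-0.62987199,  0.50836726, -0.58721717,  1.24412109],
       [ 0.77649994,  0.39504589, -0.49090385,  0.66673026],
       [-0.01758172, -0.76518068, -0.64357549,  0.82448621],
       [ 0.        ,  0.        ,  0.        ,  1.        ]])}
top {'fx': 453.3094560291715, 'fy': 453.3094560291715, 'cx': 319.5014464810198, 'cy': 195.3769702832369, 'k1': -0.024650125237163905, 'world_from_camera': array([[-0.09700242, -0.97408406,  0.20433007,  0.3661152 ],
       [-0.99526325,  0.09626437, -0.01357291,  0.08395125],
       [-0.00644855, -0.20467881, -0.97880795,  0.92430624],
       [ 0.        ,  0.        ,  0.        ,  1.        ]])}
{'t': 0.1, 'q': array([-1.39141819e+00,  1.31105915e-01,  1.48915062e+00, -1.98370734e-05,
        1.52299247e+00, -8.53924332e-02]), 'dq': array([-1.09876306e-03, -1.42564254e-03, -2.69507957e-03,  2.64963752e-05,
       -1.68519749e-03, -9.24215004e-04]), 'joint_torque': array([ 2.47694647e-03, -5.61340034e+01, -4.93098164e+01,  7.71067897e-02,
        2.90644518e-02, -4.21756079e-05]), 'tool_pos': array([ 0.15694097, -0.57858771,  0.21769108]), 'orientation': array([-3.11246395e+00, -4.14470098e-01,  1.53228185e-04]), 'force': array([-0.4345487 ,  0.30337263,  0.73949477]), 'wrist_torque': array([-0.00139534, -0.01189953,  0.04996659]), 'gripper_force': 0.0, 'opening': 0.09269162840654523}
```

View pics/scene0.png

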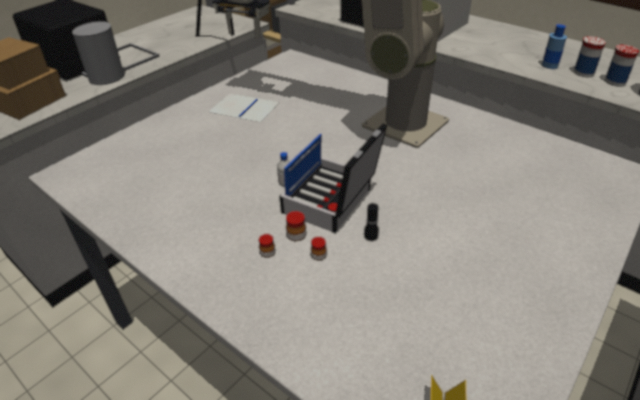

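View pics/top0.png

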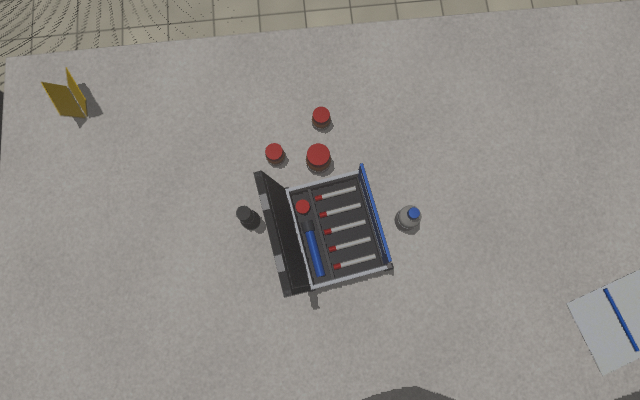

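The scene view shows the case (285–385, 130–225) with the flap upright and the lid open. In the top view, the flap runs (362,167)–(390,263), the lid is at (255–310, 170–295), the jar at (318,156), the bottle at (408,217) and the torch at (248,217).

```bash
cat > m.py <<'E'
from h import *
T=np.load('top0.npz');S=np.load('scene0.npz')
def near(P): return (P[...,0]>.2)&(P[...,0]<.65)&(P[...,1]>-.2)&(P[...,1]<.35)
out={}
for n,D in(('top',T),('scene',S)):
    P=D['P'];im=D['im'];h=cv2.cvtColor(im,cv2.COLOR_RGB2HSV);ok=near(P)&(D['d']>0)
    b=ok&(h[...,0]>100)&(h[...,0]<130)&(h[...,1]>120)&(P[...,2]>.052)
    k,lab,st,_=cv2.connectedComponentsWithStats(b.astype(np.uint8))
    for i in range(1,k):
        if st[i,4]>25:
            q=P[lab==i]; print(n,'blue',st[i],q.min(0).round(3),q.max(0).round(3),np.median(q,0).round(3))
    r=ok&((h[...,0]<8)|(h[...,0]>172))&(h[...,1]>120)
    k,lab,st,_=cv2.connectedComponentsWithStats(r.astype(np.uint8))
    for i in range(1,k):
        if st[i,4]>40: q=P[lab==i]; print(n,'red',st[i],q.min(0).round(3),q.max(0).round(3),np.median(q,0).round(3))
    g=ok&(P[...,2]>.054)&(P[...,2]<.066)&(h[...,1]<40)&(h[...,2]>120)
    q=P[g]; print(n,'rim',len(q)); out[n]=q
q=out['top']; 
r=cv2.minAreaRect((q[:,:2]*1000).astype(np.float32)); print('rect',r,cv2.boxPoints(r))
for p in [(289,190),(360,173),(391,268),(312,288),(256,173),(270,175),(308,291),(290,296),(363,166),(389,262)]:
    w=T['P'][p[1]-1:p[1]+2,p[0]-1:p[0]+2].reshape(-1,3); print(p,np.median(w,0).round(3))
E
python3 m.py
```

```text
top blue [360 164  31  98 301] [ 0.403 -0.036  0.141] [ 0.579 -0.004  0.148] [ 0.488 -0.021  0.145]
top blue [409 208  11  10  90] [ 0.48  -0.108  0.096] [ 0.498 -0.088  0.102] [ 0.489 -0.097  0.099]
top red [307 145  23  20 376] [0.609 0.045 0.055] [0.65  0.089 0.065] [0.63  0.067 0.059]
top red [266 151  16   9 107] [0.633 0.14  0.043] [0.65  0.171 0.049] [0.643 0.155 0.045]
top red [296 200  14  14 153] [0.517 0.094 0.042] [0.544 0.12  0.051] [0.531 0.108 0.046]
top rim 754
scene blue [285 136  35  58 702] [ 0.411 -0.038  0.053] [ 0.581 -0.002  0.148] [ 0.505 -0.018  0.102]
scene blue [281 153   6   7  30] [ 0.484 -0.102  0.086] [ 0.499 -0.088  0.104] [ 0.494 -0.093  0.098]
scene red [327 202  12   9  86] [0.503 0.084 0.032] [0.568 0.149 0.1  ] [0.534 0.105 0.047]
scene red [287 211  18  17 220] [0.608 0.044 0.043] [0.65  0.09  0.064] [0.632 0.072 0.059]
scene red [314 237  11  11  54] [0.635 0.141 0.037] [0.65  0.172 0.049] [0.645 0.155 0.046]
scene rim 242
rect ((487.20758056640625, 9.6190185546875), (200.01800537109375, 228.42124938964844), 9.42604923248291) [[ 369.84415  105.90863]
 [ 407.2537  -119.42844]
 [ 604.57104  -86.67059]
 [ 567.1615   138.66647]]
(289, 190) [0.563 0.13  0.06 ]
(360, 173) [ 0.571 -0.006  0.11 ]
(391, 268) [ 0.394 -0.049  0.057]
(312, 288) [0.372 0.103 0.06 ]
(256, 173) [0.56  0.172 0.218]
(270, 175) [ 0.613  0.171 -0.   ]
(308, 291) [0.367 0.111 0.074]
(290, 296) [ 0.361  0.148 -0.   ]
(363, 166) [ 0.575 -0.009  0.144]
(389, 262) [ 0.404 -0.044  0.061]
```

```bash
python3 -c "
import cv2
a=cv2.imread('pics/top0.png')[130:310,220:430];cv2.imwrite('pics/topc.png',cv2.resize(a,None,fx=3.3,fy=3.3,interpolation=2)[:600])"
```

```text
(no output)
```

View pics/topc.png

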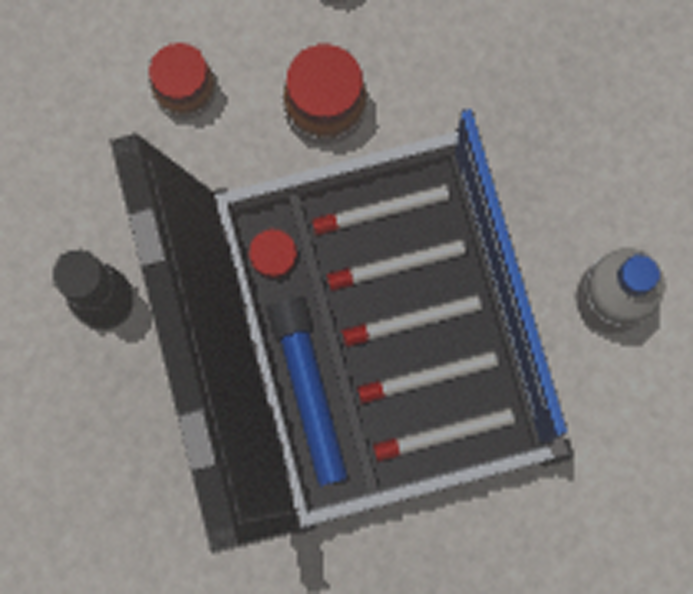

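```bash
cat > m2.py <<'E'
from m import *
print('-----')
h=cv2.cvtColor(T['im'],cv2.COLOR_RGB2HSV);P=T['P']
b=near(P)&(h[...,0]>100)&(h[...,0]<130)&(h[...,1]>120)&(P[...,2]>.13)
q=P[b][:,:2].astype(np.float32); l=cv2.fitLine(q,cv2.DIST_HUBER,0,.001,.001).ravel();print('flap edge',l,np.arctan2(l[1],l[0]))
r=out['top']; r=r[(r[:,1]>-.06)]
print('rim rect',cv2.minAreaRect((r[:,:2]*1000).astype(np.float32)))
yaw=np.arctan2(l[1],l[0]); 
if abs(yaw)>1.6: yaw-=np.pi
ex=np.array([np.cos(yaw),np.sin(yaw)]);ey=np.array([-ex[1],ex[0]])
a=r[:,:2]@ex;c=r[:,:2]@ey
print('x range',np.percentile(a,[0,1,2,98,99,100]),'y',np.percentile(c,[0,1,2,50,98,99,100]))
u=(a.min()+a.max())/2
# wall profile in y for lid
for n,D in(('top',T),('scene',S)):
    Q=D['P'][near(D['P'])&(D['d']>0)&(D['P'][...,2]>.075)]
    A=Q[:,:2]@ex-u;C=Q[:,:2]@ey
    for z in np.arange(.08,.24,.02):
        m=(abs(Q[:,2]-z)<.005)&(abs(A)<.1)&(C>.03)
        if m.sum()>5: print(n,'lid z',z.round(2),m.sum(),np.percentile(C[m],[2,50,98]).round(4),'x',A[m].min().round(3),A[m].max().round(3))
        m=(abs(Q[:,2]-z)<.005)&(abs(A)<.1)&(C<-.05)&(C>-.16)
        if m.sum()>5: print(n,'flap z',z.round(2),m.sum(),np.percentile(C[m],[2,50,98]).round(4))
    print('lid zmax',Q[(Q[:,:2]@ey>.03)&(abs(A)<.1)][:,2].max())
E
python3 m2.py|sed -n '/-----/,$p'
```

```text
-----
flap edge [ 0.9864804   0.16387925  0.5056134  -0.01803809] 0.1646218
rim rect ((480.7221374511719, 48.69398498535156), (200.01315307617188, 149.2325439453125), 9.435890197753906)
x range [0.38219473 0.38236882 0.38253593 0.58160547 0.5819023  0.58220696] y [-0.10536751 -0.10319064 -0.10106175 -0.00054522  0.0429188   0.0432256
  0.04386578]
top lid z 0.08 125 [0.0452 0.0464 0.1322] x -0.099 0.1
top flap z 0.08 51 [-0.1013 -0.101  -0.1006]
top lid z 0.1 281 [0.0485 0.1204 0.1402] x -0.1 0.1
top flap z 0.1 55 [-0.1004 -0.1    -0.0998]
top lid z 0.12 123 [0.0516 0.0526 0.0547] x -0.099 0.098
top flap z 0.12 27 [-0.0996 -0.0991 -0.0986]
top lid z 0.14 121 [0.0548 0.0558 0.0579] x -0.1 0.1
top flap z 0.14 285 [-0.1038 -0.1    -0.0978]
top lid z 0.16 140 [0.0578 0.0589 0.0608] x -0.099 0.099
top lid z 0.18 153 [0.061  0.062  0.0642] x -0.1 0.099
top lid z 0.2 165 [0.0643 0.0652 0.0674] x -0.099 0.1
top lid z 0.22 1115 [0.0693 0.0758 0.0827] x -0.1 0.1
lid zmax 0.2233383954532272
scene lid z 0.08 121 [0.0495 0.0602 0.1412] x -0.099 0.1
scene flap z 0.08 112 [-0.1039 -0.1018 -0.0996]
scene lid z 0.1 158 [0.0533 0.0643 0.1404] x -0.099 0.1
scene flap z 0.1 103 [-0.1034 -0.1009 -0.0986]
scene lid z 0.12 88 [0.0569 0.0661 0.0676] x -0.097 0.1
scene flap z 0.12 124 [-0.1045 -0.1    -0.0978]
scene lid z 0.14 97 [0.0625 0.0691 0.0711] x -0.098 0.1
scene flap z 0.14 144 [-0.105  -0.0992 -0.0964]
scene lid z 0.16 93 [0.0627 0.0725 0.0742] x -0.1 0.1
scene lid z 0.18 89 [0.0647 0.0757 0.0781] x -0.099 0.1
scene lid z 0.2 98 [0.0698 0.0789 0.0805] x -0.099 0.1
scene lid z 0.22 316 [0.0689 0.0764 0.0829] x -0.099 0.1
lid zmax 0.22342607581775975
```

{"op": "play_rows", "data": {"slide": [[0,0,0],[0,0,0],[0,0,0],[0,0,0],[0,0,0],[0,0,0],[0,0,0],[0,0,0]], "twist": [[0,0,-0.14],[0,0,-0.14],[0,0,-0.14],[0,0,-0.14],[0,0,-0.14],[0,0,-0.14],[0,0,-0.14],[0,0,-0.14]], "fingers": 1, "force": 20}}

```text
t: 0.9
tool_pos: [0.157, -0.5787, 0.218]
orientation: [-2.357, -2.075, -0.001]
force: [0.4, 0.5, -0.5]
opening: 0.0338
gripper_force: 0.0
```

{"op": "play_rows", "data": {"slide": [[0,0,0],[0,0,0],[0.115,0.118,0],[0.115,0.118,0],[0.115,0.118,0],[0.115,0.118,0],[0.115,0.118,0],[0.115,0.118,0]], "twist": [[0,0,-0.14],[0,0,-0.142],[0,0,0],[0,0,0],[0,0,0],[0,0,0],[0,0,0],[0,0,0]]}}

```text
t: 1.7
tool_pos: [0.3044, -0.3786, 0.2182]
orientation: [-2.034, -2.393, -0.0]
force: [0.8, -0.0, -0.6]
opening: 0.0004
gripper_force: 0.0
```

```bash
cat > st.py <<'E'
from h import *
def st():
    s=robot.read_state(); y=.1647; c,sn=np.cos(y),np.sin(y); p=s['tool_pos']
    M=R.from_rotvec(s['orientation']).as_matrix()
    print('t',s['t'],'case',np.round([p[0]*c+p[1]*sn-.4822,-p[0]*sn+p[1]*c+.036,p[2]],4),'yawx',np.degrees(np.arctan2(M[1,0],M[0,0])).round(2),'z',M[:,2].round(3),'F',s['force'].round(1),'open',round(s['opening'],3),'q',s['q'].round(2))
if __name__=='__main__': st()
E
python3 st.py
```

```text
t 1.7 case [-0.244  -0.3874  0.2182] yawx 99.28 z [-0.     0.001 -1.   ] F [ 0.8 -0.  -0.6] open 0.0 q [-1.   -0.18  1.8   0.    1.53 -1.16]
```

{"op": "play_rows", "data": {"slide": [[0.115,0.118,0],[0.115,0.118,0],[0.115,0.118,0],[0.115,0.118,0],[0.115,0.118,0],[0.115,0.118,0],[0.115,0.118,0],[0.115,0.118,0]], "twist": [[0,0,0],[0,0,0],[0,0,0],[0,0,0],[0,0,0],[0,0,0],[0,0,0],[0,0,0]]}}

```text
t: 2.5
tool_pos: [0.5002, -0.1135, 0.2183]
orientation: [-2.034, -2.394, 0.0]
force: [0.1, -0.5, -0.2]
opening: 0.0003
gripper_force: 0.0
```

{"op": "play_rows", "data": {"slide": [[0.09,0.1,0],[0.09,0.1,0],[0,0,0],[0,0,0.09],[0,0,0.09],[0,0,0.09],[0,0,0.09],[0,0,0]], "twist": [[0,0,0],[0,0,0],[0,0,0],[0,0,0],[0,0,0],[0,0,0],[0,0,0],[0,0,0]]}}

```text
t: 3.3
tool_pos: [0.5386, -0.0626, 0.1246]
orientation: [-2.031, -2.389, 0.006]
force: [-0.7, 0.4, -0.4]
opening: 0.0003
gripper_force: 0.0
```

```bash
python3 st.py
```

```text
t 3.3 case [ 0.0388 -0.1141  0.1246] yawx 99.27 z [-0.007  0.001 -1.   ] F [-0.7  0.4 -0.4] open 0.0 q [-0.21  0.05  1.75 -0.    1.35 -0.37]
```

{"op": "play_rows", "data": {"slide": [[0.074,0,0],[0.074,0,0],[0.034,0,0.003],[0.034,0,0.003],[0.039,0,0.013],[0.039,0,0.013],[0.035,0,0.023],[0.035,0,0.023]], "twist": [[0,0,0],[0,0,0],[0,0,0],[0,0,0],[0,0,0],[0,0,0],[0,0,0],[0,0,0]]}}

```text
t: 4.1
tool_pos: [0.5269, 0.0278, 0.1086]
orientation: [-2.034, -2.394, -0.0]
force: [-0.3, 0.8, -0.1]
opening: 0.0005
gripper_force: 0.3
```

Run:
```python
from st import *
st()
im,d,P=shot('scene');cv2.imwrite('pics/s1.png',cv2.resize(im[80:280,220:460,::-1],None,fx=3,fy=3))
```

```text
t 4.1 case [ 0.0421 -0.023   0.1086] yawx 99.29 z [-0.  0. -1.] F [-0.3  0.8 -0.1] open 0.001 q [-0.04  0.02  1.81  0.    1.31 -0.21]
```

View pics/s1.png

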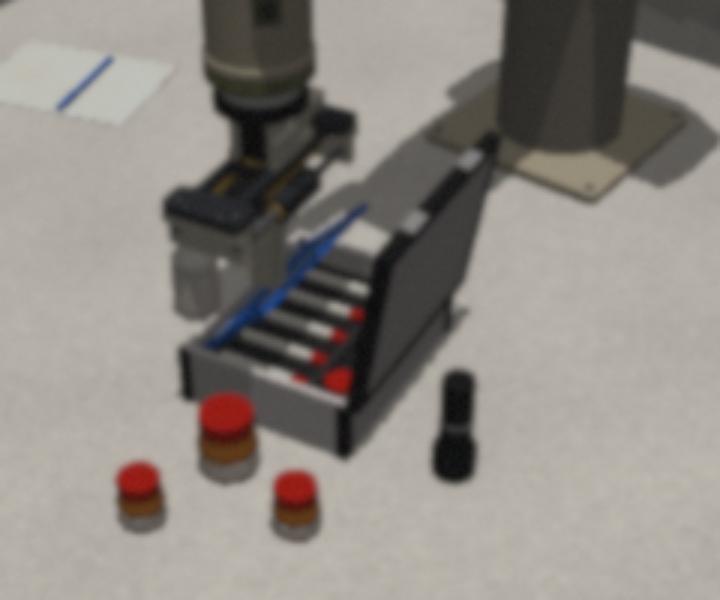

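The flap is about halfway down, with the fingers behind it and the bottle untouched. Next I continue the arc.

{"op": "play_rows", "data": {"slide": [[0.027,0,0.036],[0.027,0,0.036],[0.019,0,0.037],[0.019,0,0.037],[0.007,0,0.027],[0.007,0,0.027],[0.003,0,0.026],[0,0,0.004]], "twist": [[0,0,0],[0,0,0],[0,0,0],[0,0,0],[0,0,0],[0,0,0],[0,0,0],[0,0,0]]}}

```text
t: 4.95
tool_pos: [0.5226, 0.0541, 0.0516]
orientation: [-2.034, -2.394, 0.0]
force: [-3.7, 0.3, 8.5]
opening: 0.0005
gripper_force: 4.1
```

```bash
python3 st.py
```

```text
t 4.95 case [0.0422 0.0037 0.0516] yawx 99.29 z [-0.  0. -1.] F [-3.7  0.3  8.5] open 0.001 q [ 0.01  0.08  1.86  0.    1.2  -0.16]
```

{"op": "play_rows", "data": {"slide": [[0,0,-0.02],[0,0,-0.12],[0,0,-0.14],[0,0,-0.14],[0,0,-0.14],[0,0,-0.14],[0,0,-0.14],[0,0,0]], "twist": [[0,0,0],[0,0,0],[0,0,0],[0,0,0],[0,0,0],[0,0,0],[0,0,0],[0,0,0]]}}

```text
t: 5.75
tool_pos: [0.5255, 0.0539, 0.2683]
orientation: [2.03, 2.388, 0.01]
force: [-0.4, -0.1, 0.8]
opening: 0.0005
gripper_force: 0.0
```

Run:
```python
from st import *
st()
y=.1647;c,s=np.cos(y),np.sin(y)
for n in('top','scene'):
    im,d,P=shot(n)
    cv2.imwrite(f'pics/{n}2.png',im[...,::-1])
    h=cv2.cvtColor(im,cv2.COLOR_RGB2HSV)
    X=P[...,0]*c+P[...,1]*s-.4822;Y=-P[...,0]*s+P[...,1]*c+.036;Z=P[...,2]
    m=(d>0)&(abs(X)<.088)&(Y>-.065)&(Y<.03)&(h[...,0]>100)&(h[...,0]<130)&(h[...,1]>100)&(Z<.12)
    print(n,m.sum(),'flap z',np.percentile(Z[m],[2,25,50,75,98]).round(4) if m.any() else'')
    t=(d>0)&(abs(X)<.13)&(Y>.125)&(Y<.25)&(Z>.03)&(Z<.15)
    if t.any(): print('torch',np.median(X[t]),np.median(Y[t]),Y[t].min(),Y[t].max(),X[t].min(),X[t].max(),Z[t].max())
```

```text
t 5.75 case [0.045  0.003  0.2683] yawx 99.28 z [ 0.01 -0.   -1.  ] F [-0.4 -0.1  0.8] open 0.0 q [ 0.01 -0.09  1.62 -0.    1.6  -0.16]
top 2166 flap z [0.0474 0.0494 0.0505 0.0515 0.0536]
torch 0.061031639542035276 0.1636479005958778 0.15066639899102147 0.18115885177717359 0.05046250093776666 0.07914818823505493 0.10082095850572481
scene 1092 flap z [0.0482 0.0504 0.0515 0.0525 0.0547]
torch 0.07469722606810358 0.16823660652095146 0.14859990885485708 0.1810492975820855 0.05220550711436184 0.0837603058119964 0.10021113915607194
```

View pics/top2.png

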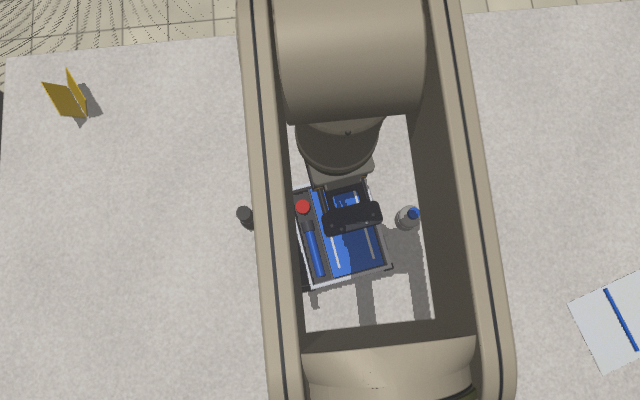

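The flap is flat, with its top measured at about 51 mm. The torch is still at (248,217) and the bottle at (408,217). I now go over the lid to its outer side.

{"op": "play_rows", "data": {"slide": [[0.145,-0.055,0],[0.145,-0.055,0],[0.145,-0.055,0],[0.145,-0.055,0],[0,0,0],[0,0,0],[0,0,0],[0,0,0]], "twist": [[0,0,0],[0,0,0],[0,0,0],[0,0,0],[0,0,0],[0,0,0],[0,0,0],[0,0,0]]}}

```text
t: 6.65
tool_pos: [0.4453, 0.1871, 0.261]
orientation: [-2.036, -2.392, 0.002]
force: [-0.1, 0.4, 0.3]
opening: 0.0008
gripper_force: 0.0
```

```bash
python3 st.py
```

```text
t 6.65 case [-0.0123  0.1476  0.261 ] yawx 99.2 z [-0.001 -0.001 -1.   ] F [-0.1  0.4  0.3] open 0.001 q [ 0.29 -0.2   1.74 -0.    1.61  0.13]
```

{"op": "play_rows", "data": {"slide": [[0,0,0.1],[0,0,0.1],[0,0,0.1],[0,0,0],[-0.056,0,0],[-0.056,0,0],[-0.085,0,-0.007],[-0.085,0,-0.007]], "twist": [[0,0,0],[0,0,0],[0,0,0],[0,0,0],[0,0,0],[0,0,0],[0,0,0],[0,0,0]]}}

```text
t: 7.45
tool_pos: [0.4574, 0.1174, 0.192]
orientation: [2.033, 2.393, 0.004]
force: [1.1, 2.5, -1.7]
opening: 0.0007
gripper_force: 1.1
```

Run:
```python
from st import *
st()
im,d,P=shot('scene');cv2.imwrite('pics/s3.png',cv2.resize(im[60:280,220:460,::-1],None,fx=2.7,fy=2.7))
```

```text
t 7.45 case [-0.0117  0.0768  0.192 ] yawx 99.29 z [ 0.003  0.001 -1.   ] F [ 1.1  2.5 -1.7] open 0.001 q [ 0.14 -0.21  1.87  0.    1.48 -0.02]
```

View pics/s3.png

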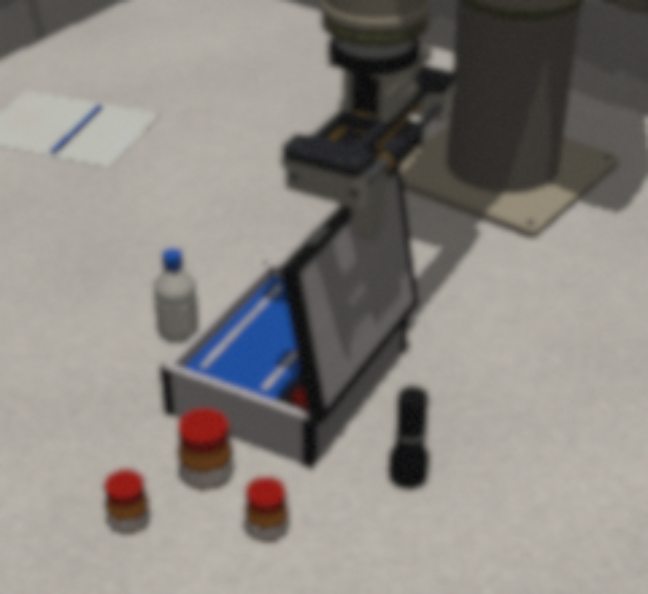

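The lid has passed upright, the torch is standing, and the flap is flat. I continue the arc.

{"op": "play_rows", "data": {"slide": [[-0.066,0,0.018],[-0.066,0,0.018],[-0.06,0,0.033],[-0.06,0,0.033],[-0.05,0,0.045],[-0.05,0,0.045],[-0.036,0,0.056],[-0.036,0,0.056]], "twist": [[0,0,0],[0,0,0],[0,0,0],[0,0,0],[0,0,0],[0,0,0],[0,0,0],[0,0,0]]}}

```text
t: 8.3
tool_pos: [0.4736, 0.0133, 0.1131]
orientation: [2.034, 2.394, 0.0]
force: [0.4, 0.0, 0.9]
opening: 0.0006
gripper_force: 0.5
```

```bash
python3 st.py
```

```text
t 8.3 case [-0.0128 -0.0286  0.1131] yawx 99.27 z [ 0.  0. -1.] F [0.4 0.  0.9] open 0.001 q [-0.08 -0.14  1.95  0.    1.33 -0.24]
```

{"op": "play_rows", "data": {"slide": [[-0.016,0,0.036],[-0.016,0,0.036],[-0.006,0,0.03],[-0.006,0,0.03],[-0.002,0,0.026],[0,0,0.01],[0,0,0],[0,0,0]], "twist": [[0,0,0],[0,0,0],[0,0,0],[0,0,0],[0,0,0],[0,0,0],[0,0,0],[0,0,0]]}}

```text
t: 9.1
tool_pos: [0.4752, 0.0027, 0.0727]
orientation: [-2.034, -2.394, 0.001]
force: [-5.0, -0.9, 7.5]
opening: 0.0006
gripper_force: 3.8
```

```bash
python3 st.py
```

```text
t 9.1 case [-0.013  -0.0392  0.0727] yawx 99.32 z [-0. -0. -1.] F [-5.  -0.9  7.5] open 0.001 q [-0.1  -0.09  1.98 -0.    1.25 -0.26]
```

Contact at 72.7 mm means the lid is shut. I lift, retreat upward and to −y, and verify.

{"op": "play_rows", "data": {"slide": [[0,0,-0.02],[0,0,-0.1],[0,0,-0.14],[0,0,-0.14],[0,0,-0.14],[0,0,-0.14],[0,0,0],[0,0,0]], "twist": [[0,0,0],[0,0,0],[0,0,0],[0,0,0],[0,0,0],[0,0,0],[0,0,0],[0,0,0]]}}

```text
t: 9.9
tool_pos: [0.476, 0.0028, 0.2432]
orientation: [2.033, 2.393, 0.002]
force: [0.3, 0.5, 0.0]
opening: 0.0003
gripper_force: 0.0
```

{"op": "play_rows", "data": {"slide": [[-0.14,0,0],[-0.14,0,0],[-0.14,0,0],[-0.14,0,0],[-0.14,0,0],[-0.14,0,0],[-0.14,0,0],[0,0,0]], "twist": [[0,0,0],[0,0,0],[0,0,0],[0,0,0],[0,0,0],[0,0,0],[0,0,0],[0,0,0]]}}

```text
t: 10.7
tool_pos: [0.5138, -0.2422, 0.2394]
orientation: [-2.036, -2.388, 0.003]
force: [0.0, -0.2, -0.1]
opening: 0.0002
gripper_force: 0.0
```

Run:
```python
from st import *
st()
y=.1647;c,s=np.cos(y),np.sin(y)
for n in('top','scene'):
    im,d,P=shot(n); cv2.imwrite(f'pics/{n}4.png',im[...,::-1])
    X=P[...,0]*c+P[...,1]*s-.4822;Y=-P[...,0]*s+P[...,1]*c+.036;Z=P[...,2]
    for a,b in((-.075,-.05),(-.02,.02),(.05,.075)):
        m=(d>0)&(abs(X)<.09)&(Y>a)&(Y<b)&(Z<.12); print(n,a,m.sum(),np.median(Z[m]).round(4))
```

```text
t 10.7 case [-0.0151 -0.2871  0.2394] yawx 99.1 z [-0.003  0.001 -1.   ] F [ 0.  -0.2 -0.1] open 0.0 q [-0.53  0.04  1.55 -0.    1.56 -0.69]
top -0.075 1232 0.0716
top -0.02 1982 0.0716
top 0.05 1250 0.0716
scene -0.075 386 0.0725
scene -0.02 635 0.0725
scene 0.05 426 0.0726
```

View pics/top4.png

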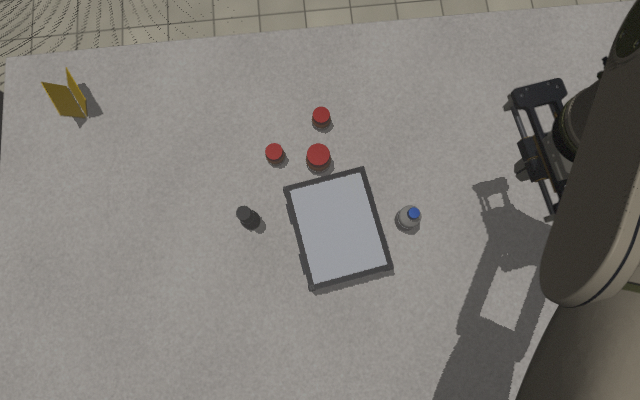

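The lid is flat at 72.5 mm. The jar (318,156), bottle (408,217) and torch (248,217) have not moved, and the arm is clear.

```bash
python3 -c "
from plant import robot
print(robot.close_job())"
```

```text
the job is handed in; nothing more can be done
None
```

The job is handed in: the flap was folded flat first, then the lid was pushed fully shut over it; the torch, jar and bottle still stand where they were, and the arm finished clear after about 11 s.

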